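# Check and tighten the tub caps, then slide the tubs into the packing crate

### The job

Packing up the stall: going from the left tub to the right one, take each cap by its bar and tug it straight up to feel whether it is loose, until the tub just comes off the table (a centimetre or so, never carried), and screw any cap that gives fully tight, clockwise. Only then shelve each tub in the bay straight ahead of it by pushing its wall along the table, not lifting it and not dragging it by the cap, until all three stand upright and fully home against the crate's back board. Leave everything else on the table where it is.

Things in the scene. Friction and masses are not known exactly. Their poses are not given: they have to be found in the camera images.
- crate: Fixed wooden crate with no front and no floor: back board 455 mm wide, 60 mm high; four partitions 20 mm thick, 45 mm high (the outer two 60 near the back) make three bays 125 mm wide, open towards the robot. Origin: on the table, where the middle tub's axis stands when home. +x into the bays, +y to the left bay. Back board's inner face at x = +46 mm, partitions' front ends at x = -45 mm.
- bay_left (a point): Centre of the left bay on the work surface: where the axis of the tub stands when fully home (its wall, 45 mm radius, within 1 mm of the back board). Axes as the crate's: +x into the bay.
- bay_middle (a point): Centre of the middle bay on the work surface: where the axis of the tub stands when fully home (its wall, 45 mm radius, within 1 mm of the back board). Axes as the crate's: +x into the bay.
- bay_right (a point): Centre of the right bay on the work surface: where the axis of the tub stands when fully home (its wall, 45 mm radius, within 1 mm of the back board). Axes as the crate's: +x into the bay.
- tub_left: The left one (left is the robot's left, +y) of three equal white round tubs, full, about 0.7 kg, standing loose on the work surface between the robot and the crate. 90 mm diameter, straight wall to 46 mm height, shoulder to 55 mm; with cap 89 mm high. Origin: centre of its underside, z up. Too wide to grip by its wall; friction on the table about 0.6.
- bar_left (a point): Grip bar on the left tub's grey screw cap: the cap is a 68 mm disc from 56 to 67 mm height, the bar across it 58 mm long, 14 wide, from 67 to 89 mm height. Point: the bar's centre, 78 mm over the table at rest; x along the bar, z up. Tugged, a loose cap rises by its slack before the tub follows; a tight one lifts the tub at once.
- cap_left (a joint): How far the left cap is from its stop, rad; starts at 0.55 to 1.45. Below 0.88 its thread has caught and it is tight (1 mm of slack or less when tugged); above 0.95 it is loose (6 mm of slack). Turning the bar clockwise seen from above, with the cap let down, lowers it, rad for rad, to 0, where it stops; it turns against about 0.04 N m and stays where it is left.
- tub_middle: The middle one (left is the robot's left, +y) of three equal white round tubs, full, about 0.7 kg, standing loose on the work surface between the robot and the crate. 90 mm diameter, straight wall to 46 mm height, shoulder to 55 mm; with cap 89 mm high. Origin: centre of its underside, z up. Too wide to grip by its wall; friction on the table about 0.6.
- bar_middle (a point): Grip bar on the middle tub's grey screw cap: the cap is a 68 mm disc from 56 to 67 mm height, the bar across it 58 mm long, 14 wide, from 67 to 89 mm height. Point: the bar's centre, 78 mm over the table at rest; x along the bar, z up. Tugged, a loose cap rises by its slack before the tub follows; a tight one lifts the tub at once.
- cap_middle (a joint): How far the middle cap is from its stop, rad; starts at 0.55 to 1.45. Below 0.88 its thread has caught and it is tight (1 mm of slack or less when tugged); above 0.95 it is loose (6 mm of slack). Turning the bar clockwise seen from above, with the cap let down, lowers it, rad for rad, to 0, where it stops; it turns against about 0.04 N m and stays where it is left.
- tub_right: The right one (left is the robot's left, +y) of three equal white round tubs, full, about 0.7 kg, standing loose on the work surface between the robot and the crate. 90 mm diameter, straight wall to 46 mm height, shoulder to 55 mm; with cap 89 mm high. Origin: centre of its underside, z up. Too wide to grip by its wall; friction on the table about 0.6.
- bar_right (a point): Grip bar on the right tub's grey screw cap: the cap is a 68 mm disc from 56 to 67 mm height, the bar across it 58 mm long, 14 wide, from 67 to 89 mm height. Point: the bar's centre, 78 mm over the table at rest; x along the bar, z up. Tugged, a loose cap rises by its slack before the tub follows; a tight one lifts the tub at once.
- cap_right (a joint): How far the right cap is from its stop, rad; starts at 0.55 to 1.45. Below 0.88 its thread has caught and it is tight (1 mm of slack or less when tugged); above 0.95 it is loose (6 mm of slack). Turning the bar clockwise seen from above, with the cap let down, lowers it, rad for rad, to 0, where it stops; it turns against about 0.04 N m and stays where it is left.
- jar: Bystander: glass jar, 68 mm diameter, 110 mm high, plain round metal lid. Origin: centre of its underside. Leave it where it is.
- scoop: Bystander: long steel spoon lying flat. Origin: centre of its underside. Leave it where it is.
- tape: Bystander: ring of packing tape core, 56 mm diameter, 20 mm high, lying flat. Origin: centre of its underside. Leave it where it is.
- block: Bystander: wooden block 50 x 30 x 22 mm. Origin: centre of its underside. Leave it where it is.
- mug: Bystander: white mug, 76 mm diameter, 85 mm high. Origin: centre of its underside. Leave it where it is.
- tin: Bystander: tin can, 66 mm diameter, 70 mm high. Origin: centre of its underside. Leave it where it is.
- carton: Bystander: cardboard carton 90 x 120 x 60 mm. Origin: centre of its underside. Leave it where it is.
Not all that is in view belongs to the job. Leave any green look-alike of the tub_right alone.

How it is judged:
On the way, in this order (a step that is already met when the one before it is completed fails the run):
1. the left cap is tugged up: its bar rises at least 3 mm above its resting height (height (world z) of bar_left above 0.081 m), for 0.1 s.
2. the middle cap is tugged up: its bar rises at least 3 mm above its resting height (height (world z) of bar_middle above 0.081 m), for 0.1 s.
3. the right cap is tugged up: its bar rises at least 3 mm above its resting height (height (world z) of bar_right above 0.081 m), for 0.1 s.
At the end, for the whole second after the job is handed in: Each tub stands upright (within 0.1 rad), at rest on the table, in the bay of its own name: within 12 mm of fully home against the back board and 25 mm of the bay's middle line; every cap is tight (less than 0.92 rad short of its stop) (x of tub_left in the frame of bay_left between -0.012 and 0.006 m and y of tub_left in the frame of bay_left between -0.025 and 0.025 m and angle between each of tub_left, tub_middle, tub_right's own z axis and vertical below 0.1 rad and linear speed of each of tub_left, tub_middle, tub_right below 0.02 m/s and height (world z) of each of tub_left, tub_middle, tub_right below 0.005 m and value of joint each of cap_left, cap_middle, cap_right below 0.92 rad and x of tub_middle in the frame of bay_middle between -0.012 and 0.006 m and y of tub_middle in the frame of bay_middle between -0.025 and 0.025 m and x of tub_right in the frame of bay_right between -0.012 and 0.006 m and y of tub_right in the frame of bay_right between -0.025 and 0.025 m); the robot touches nothing.
It fails at once if a bystander is shifted by more than 30 mm or tipped (distance of any of jar, scoop, tape, block, mug, tin, carton from where it was at the start of the episode above 0.03 m or angle between any of jar, scoop, tape, block, mug, tin, carton's own z axis and vertical above 0.4 rad).
It fails at once if a tub is lifted more than 30 mm off the table, or tipped by more than 0.5 rad (height (world z) of any of tub_left, tub_middle, tub_right above 0.03 m or angle between any of tub_left, tub_middle, tub_right's own z axis and vertical above 0.5 rad).
It fails at once if a cap is handled once its tub has been moved more than 60 mm (dragged by the cap, or tightened only after shelving) ((distance of tub_left from where it was at the start of the episode above 0.06 m and contact force between the fingers and cap_left above 2 N) or (distance of tub_middle from where it was at the start of the episode above 0.06 m and contact force between the fingers and cap_middle above 2 N) or (distance of tub_right from where it was at the start of the episode above 0.06 m and contact force between the fingers and cap_right above 2 N)).
It also fails if it takes over 72 s, if anything falls off the work surface, if the arm or the gripper's body presses on something with over 40 N, if the wrist force passes 120 N, or if a joint passes its speed limit or range.

### The arm

A 7-joint arm with a two-finger parallel gripper is mounted at the origin on the work surface. World frame = base frame: x ahead of the robot, y to its left, z up, the work surface at z = 0. Lengths are in m, angles in rad, forces in N, time in s.
With the tool pointing down it reaches from about 0.425 to 0.925 m from the base axis. Payload 6.8 kg.
Tool frame: the origin (TCP) lies midway between the tips of the shut fingers; the grasp point (between the pads) lies r.grip_point_offset behind it (r.grip_point_offset is the distance from the TCP to the grasp point, in m); z points along the fingers, y is the direction in which the jaws open and shut (so a half turn about z gives the same grasp; the last joint's range is limited). The gripper opens to 85 mm and grips with 20 to 120 N. Pads are 22 mm wide; open, the fingers measure 114 mm over their backs; the gripper's body (76 mm by 85 mm) begins 54 mm behind the grasp point. The pads swing forward as they close: fully open they stand 13 mm farther back than shut.
Start: joints at [-1.381, 0.477, 0.022, 1.555, -0.011, 1.109, -0.083], TCP at [0.198, 0.645, 0.201] pointing down, gripper open.
Joint ranges: [-2.96, 2.96], [-0.34, 2.1], [-1.41, 1.46], [0.24, 2.44], [-1.37, 4.51], [0.17, 1.92], [-2.96, 2.96]. Speed limits (rad/s): [2.39, 2.39, 3.14, 3.14, 3.14, 3.14, 3.14].

### API

Orientations are given as a rotation vector (axis times angle).
In Python, from bench import r gives the robot as it stands. The module is installed in compiled form; this text tells all that it offers.
- The arm moves only by the tool play_rows, never from a script. Its argument "deltas" is a list of rows, each a list of 3 entries, a list of its own where there are three numbers: the finger opening in mm, from 0 to 85.4, then the shift along the tool's x, y, z in mm, then the turn, a rotation vector about the tool's x, y, z in rad. A call has 1 to 8 rows; each row is the pose to reach, as a shift and turn from the pose measured when the call began, along the tool's axes at that moment; what a row does not reach only later rows make up. A row lasts 1/8 s, in which the tool goes at most 62.5 mm and 10.7 degrees, less where a joint would pass 70% of its speed; a pose out of reach is approached as far as the arm can. A call with a gripper value outside its range is refused whole. The fingers move at their own pace and stop on an object; "squeeze" is the grip in N (left out, the last holds). Time passes only in rows, so rows that repeat a pose let the fingers close. It gives the time, the measured TCP pose, the force and the opening at its end, in the units of the state.
- r.get_obs(): the state, without advancing time (a new reading comes with each control period).
- r.grab_frame(name): name is "side" or "top"; returns (picture, depth): 480x640x3 uint8, red, green, blue; 480x640 float32, m along the optical axis (not along the pixel's ray), 0 where there is no reading.
- r.camera_model(name): a dict with "mtx" (3x3 intrinsics, pixels), "rvec" (rotation vector, rad) and "tvec" (3), from world to camera coordinates, as OpenCV has them. Camera axes: x right, y down, z forward; pixel columns grow to the right and rows downward; lengths in m; the calibration is good to about 2 mm. A picture is of the moment at which its call begins. camera_model takes no time and is no camera call.
- r.hand_in(): hands the job in, once; it reports no verdict.
The state is a dict: "clock": time; "joints": joint angles; "qvel": joint speeds; "tau": joint torques, N m; "tcp_pos": TCP position; "orientation": TCP orientation; "contact_force": force on the tool from outside, world axes, zero at the start; "moment": the same for the moment, N m; "grip_width": finger opening in m.
Only numpy, scipy, OpenCV 4.12 (cv2) and the standard library are available. Lean on these libraries where they do the work, as an engineer would, in place of code of your own. Each camera call takes 0.05 s, during which the arm holds its last target. There are 200 camera calls.

## Working session

There is one attempt and no reset: what is moved stays moved. The work goes in short steps, Python scripts to look and compute and a tool call to move; the robot and the scene stay as the last step left them, time stands still between calls to the robot, and variables do not carry over. Pictures are saved under pics/ and viewed, about 8 in all and at most 12, crops included, and the job is handed in when it is done.

Besides the shell and the picture viewer there is one more tool, called after "Request:" as name(argument=value, ...) on one line, values as JSON. play_rows: Moves the arm, as the interface text tells. Its arguments: {"type":"object","properties":{"deltas":{"type":"array"},"squeeze":{"type":"number"}},"required":["deltas"]}

```bash
mkdir -p pics; cat > h.py <<'E'
import numpy as np, cv2
from bench import r
def cam(n):
    c=r.camera_model(n); R=cv2.Rodrigues(np.array(c['rvec'],float))[0]; return np.array(c['mtx']),R,np.array(c['tvec'],float).ravel()
def ray(n,uv,z):
    K,R,t=cam(n); d=R.T@np.linalg.inv(K)@np.array([uv[0],uv[1],1.]); o=-R.T@t
    return o+d*(z-o[2])/d[2]
def cloud(n,dep):
    K,R,t=cam(n); v,u=np.mgrid[0:480,0:640]
    P=np.stack([(u-K[0,2])/K[0,0]*dep,(v-K[1,2])/K[1,1]*dep,dep],-1)
    return (P-t)@R
E
python3 - <<'E'
from h import *
for n in('top','side'):
    im,d=r.grab_frame(n); cv2.imwrite(f'pics/{n}0.png',im[...,::-1]); np.save(f'{n}d.npy',d);np.save(f'{n}i.npy',im)
    K,R,t=cam(n); print(n,K.round(1).tolist(),(-R.T@t).round(3),R.round(2).tolist())
o=r.get_obs(); print(o); print(r.grip_point_offset)
E
```

```text
top [[609.9, 0.0, 313.7], [0.0, 609.9, 237.2], [0.0, 0.0, 1.0]] [0.389 0.033 1.45 ] [[-0.01, -1.0, -0.02], [-1.0, 0.01, -0.07], [0.07, 0.02, -1.0]]
side [[542.2, 0.0, 321.1], [0.0, 542.2, 240.1], [0.0, 0.0, 1.0]] [ 0.04  -0.869  1.053] [[0.89, -0.46, -0.02], [-0.32, -0.61, -0.73], [0.32, 0.65, -0.69]]
{'clock': 0.1, 'joints': array([-1.3810958 ,  0.47775742,  0.02236028,  1.55634592, -0.01151522,
        1.10930707, -0.08311946]), 'qvel': array([ 0.00042311,  0.00043855, -0.00030734, -0.00213943,  0.00118348,
       -0.00140767,  0.00034929]), 'tau': array([ 4.15622868e-03, -5.97762001e+01,  1.61346562e+00, -2.81952006e+01,
        1.28868016e-02,  4.96208319e-03,  3.44704574e-05]), 'tcp_pos': array([0.19790545, 0.6447214 , 0.19989933]), 'orientation': array([-4.66071373e-01, -3.10669308e+00,  2.64545513e-03]), 'contact_force': array([0.28600979, 0.33276062, 0.13066744]), 'moment': array([-0.00326711, -0.03522453,  0.05303346]), 'grip_width': 0.08544606895921902}
0.0187
```

View pics/top0.png

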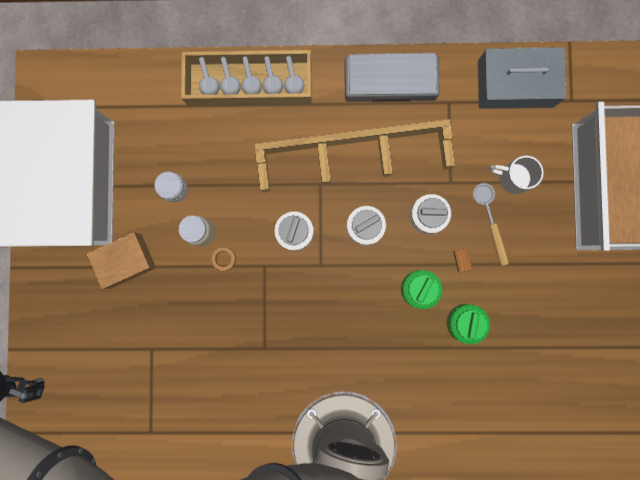

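View pics/side0.png

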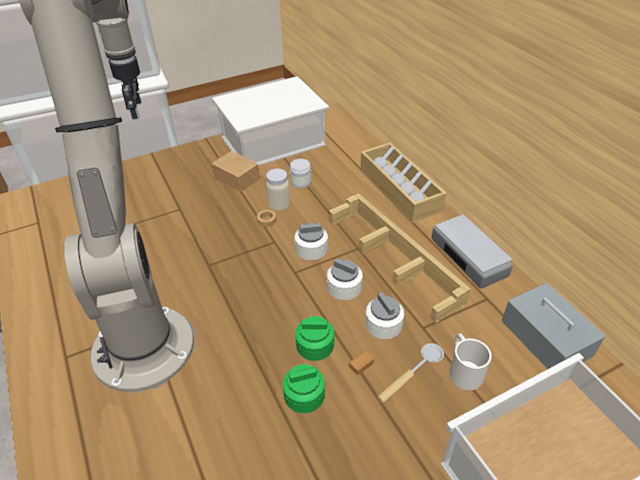

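The top view shows three white tubs at (294,230), (366,225) and (431,213), left to right. Two green look-alikes at (422,289) and (469,324) are to be left alone. The crate lies ahead, with its back board running from (256,147) to (450,124).

```bash
cat > m.py <<'E'
from h import *
def tubs(im,d,guess):
    P=cloud('top',d); out=[]
    for g in guess:
        near=np.hypot(P[...,0]-g[0],P[...,1]-g[1])<.06
        m=near&(P[...,2]>.079)&(P[...,2]<.1)
        ym,xm=np.nonzero(m)
        rect=cv2.minAreaRect(np.c_[xm,ym].astype(np.float32))
        b=P[m][:,:2]; c=ray('top',rect[0],.089)[:2]
        u,s,vt=np.linalg.svd(b-b.mean(0),full_matrices=False)
        a=np.degrees(np.arctan2(vt[0,1],vt[0,0]))
        box=cv2.boxPoints(rect); w=np.array([ray('top',p,.089)[:2] for p in box])
        w2=near&(P[...,2]>.035)&(P[...,2]<.1)
        yy,xx=np.nonzero(w2);q=P[w2]
        (cc,rad)=cv2.minEnclosingCircle(q[:,:2].astype(np.float32))
        out.append((c.round(4),b.mean(0).round(4),round(a%180,1),np.array(cc).round(4),round(rad,4),np.median(P[m][:,2]).round(4)))
    return out
E
python3 - <<'E'
from m import *
im=np.load('topi.npy');d=np.load('topd.npy')
gs=[ray('top',p,.089)[:2] for p in((294,230),(366,225),(431,213))]
for o in tubs(im,d,gs): print(*o)
P=cloud('top',d)
print('table z',np.median(P[200:300,250:280,2]))
# crate: points height .03-.07 in region
u,v=np.meshgrid(np.arange(640),np.arange(480))
m=(P[...,2]>.035)&(P[...,2]<.07)&(v>110)&(v<195)&(u>245)&(u<462)
q=P[m]; (c,s,a)=cv2.minAreaRect(q[:,:2].astype(np.float32)); print('crate rect',c,s,a)
th=P[(P[...,2]>.053)&m]; 
for k in range(3):
    A=th[:,:2]-th[:,:2].mean(0); vt=np.linalg.svd(A,full_matrices=False)[2]; e=A@vt[1]; th=th[np.abs(e-np.median(e))<.02/(k+1)]
print('board dir',vt[0],np.degrees(np.arctan2(*vt[0])), th[:,:2].mean(0),np.ptp(th@np.r_[vt[0],0]))
ydir=vt[0]*np.sign(vt[0][1]); xdir=np.array([ydir[1],-ydir[0]])
al=q[:,:2]@xdir; be=q[:,:2]@ydir
print('along x pct',np.percentile(al,[0,.5,99.5,100]),'y',np.percentile(be,[0,.5,99.5,100]))
# board
bd=al>np.percentile(al,99.5)-.03
h,e=np.histogram(be[al<al.max()-.045],bins=np.arange(be.min(),be.max()+.004,.004)); print([(round(x,3),int(n)) for x,n in zip(e,h) if n])
h,e=np.histogram(al,bins=np.arange(al.min(),al.max()+.004,.004)); print([(round(x,3),int(n)) for x,n in zip(e,h) if n])
print(xdir,ydir)
for n,p in dict(jar=(194,230),tape=(223,259),block=(462,260),scoop=(484,194),scoop2=(503,262),mug=(524,172),handle=(494,169)).items(): print(n,ray('top',p,.0 if n in('tape','block','scoop','scoop2') else .1)[:2].round(3))
E
```

```text
[0.4975 0.1131] [0.4971 0.1135] 161.8 [0.4976 0.114 ] 0.045 0.0885
[ 0.5093 -0.053 ] [ 0.5091 -0.0531] 120.0 [ 0.5093 -0.0535] 0.0451 0.0893
[ 0.534  -0.2021] [ 0.5346 -0.2029] 88.3 [ 0.5353 -0.2044] 0.0463 0.089
table z 0.0005321965636581141
crate rect (0.645889163017273, -0.031221061944961548) (0.16996458172798157, 0.45561617612838745) 6.39914608001709
board dir [ 0.11718185 -0.99311047] 173.27051308410603 [ 0.71693606 -0.02221482] 0.4536964023597872
along x pct [0.55185366 0.61242798 0.72117945 0.72260528] y [-0.33455806 -0.33285488  0.12002697  0.12086422]
[(np.float64(-0.335), 32), (np.float64(-0.331), 56), (np.float64(-0.327), 55), (np.float64(-0.323), 51), (np.float64(-0.319), 60), (np.float64(-0.315), 32), (np.float64(-0.271), 1), (np.float64(-0.191), 25), (np.float64(-0.187), 49), (np.float64(-0.183), 49), (np.float64(-0.179), 50), (np.float64(-0.175), 48), (np.float64(-0.171), 34), (np.float64(-0.047), 14), (np.float64(-0.043), 52), (np.float64(-0.039), 48), (np.float64(-0.035), 47), (np.float64(-0.031), 50), (np.float64(-0.027), 28), (np.float64(0.097), 14), (np.float64(0.
[... 354 characters left out ...]
6), (np.float64(0.644), 54), (np.float64(0.648), 64), (np.float64(0.652), 64), (np.float64(0.656), 57), (np.float64(0.66), 63), (np.float64(0.664), 60), (np.float64(0.668), 60), (np.float64(0.672), 80), (np.float64(0.676), 63), (np.float64(0.68), 68), (np.float64(0.684), 70), (np.float64(0.688), 60), (np.float64(0.692), 59), (np.float64(0.696), 65), (np.float64(0.7), 464), (np.float64(0.704), 411), (np.float64(0.708), 340), (np.float64(0.712), 323), (np.float64(0.716), 192), (np.float64(0.72), 88)]
[0.99311047 0.11718185] [-0.11718185  0.99311047]
jar [0.497 0.333]
tape [0.435 0.285]
block [ 0.429 -0.282]
scoop [ 0.585 -0.338]
scoop2 [ 0.424 -0.378]
mug [ 0.62  -0.401]
handle [ 0.628 -0.336]
```

```bash
cat > g.py <<'E'
import sys
from h import *
from scipy.spatial.transform import Rotation as Ro
o=r.get_obs(); R=Ro.from_rotvec(o['orientation']); M=R.as_matrix()
print('t',o['clock'],'tcp',o['tcp_pos'].round(4),'phi',np.degrees(np.arctan2(M[1,0],M[0,0])).round(2),'tilt',M[:,2].round(4),'F',o['contact_force'].round(2),'M',o['moment'].round(3),'w',round(o['grip_width'],4),'q7',o['joints'][6].round(2))
for a in sys.argv[1:]:
    x,y,z,f=map(float,a.split(',')); f=np.radians(f)
    T=np.array([[np.cos(f),np.sin(f),0],[np.sin(f),-np.cos(f),0],[0,0,-1]])
    print(a,'shift mm',(M.T@(np.array([x,y,z])-o['tcp_pos'])*1000).round(1),'turn',(R.inv()*Ro.from_matrix(T)).as_rotvec().round(3))
E
python3 g.py .4975,.1133,.2,161.8 .4975,.1133,.07,161.8
python3 - <<'E'
import cv2
im=cv2.imread('pics/top0.png')[180:350,250:520]; cv2.imwrite('pics/crop.png',cv2.resize(im,None,fx=2.9,fy=2.9,interpolation=cv2.INTER_CUBIC))
E
```

```text
t 0.1 tcp [0.1979 0.6447 0.1999] phi 162.94 tilt [-4.0e-04 -1.6e-03 -1.0e+00] F [0.29 0.33 0.13] M [-0.003 -0.035  0.053] w 0.0854 q7 -0.08
.4975,.1133,.2,161.8 shift mm [-442.3 -420.1    0.7] turn [-0.002  0.     0.02 ]
.4975,.1133,.07,161.8 shift mm [-442.3 -419.9  130.7] turn [-0.002  0.     0.02 ]
```

View pics/crop.png

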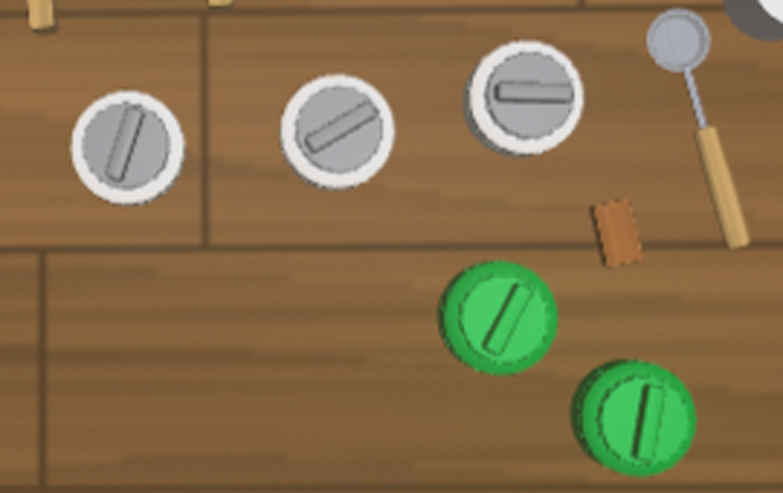

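The crop confirms the three white tubs with grey caps at (128,148), (338,130) and (526,97). The green ones at (498,318) and (635,418) are the look-alikes. The bar directions match my measurements. I'll move over the left tub.

Request:
play_rows(deltas=[[50, [-44, -42, 0], [0, 0, 0]], [50, [-88, -84, 0], [0, 0, 0]], [50, [-132, -126, 0], [0, 0, 0]], [50, [-177, -168, 0], [0, 0, 0]], [50, [-221, -210, 0], [0, 0, 0]], [50, [-265, -252, 0], [0, 0, 0]], [50, [-310, -294, 0], [0, 0, 0]], [50, [-354, -336, 0], [0, 0, 0.02]]], squeeze=40)

```text
clock: 1.1
tcp_pos: [0.4383, 0.2177, 0.2005]
orientation: [-0.498, -3.102, 0.002]
contact_force: [0.6, -0.0, 0.1]
grip_width: 0.0497
```

```bash
python3 g.py .4975,.1133,.12,161.8 .4975,.1133,.071,161.8
```

```text
t 1.1 tcp [0.4383 0.2177 0.2005] phi 161.77 tilt [-3.0e-04 -1.4e-03 -1.0e+00] F [ 0.63 -0.01  0.09] M [ 0.074 -0.017  0.045] w 0.0497 q7 0.71
.4975,.1133,.12,161.8 shift mm [-88.9 -80.6  80.7] turn [-0.001  0.    -0.   ]
.4975,.1133,.071,161.8 shift mm [-88.9 -80.5 129.7] turn [-0.001  0.    -0.   ]
```

Request:
play_rows(deltas=[[50, [-40, -36, 5], [0, 0, 0]], [50, [-75, -68, 30], [0, 0, 0]], [50, [-89, -80.5, 70], [0, 0, 0]], [50, [-89, -80.5, 105], [0, 0, 0]], [50, [-89, -80.5, 129], [0, 0, 0]], [50, [-89, -80.5, 129.5], [0, 0, 0]], [0, [-89, -80.5, 129.5], [0, 0, 0]], [0, [-89, -80.5, 129.5], [0, 0, 0]]])

```text
clock: 2.1
tcp_pos: [0.4985, 0.1136, 0.0723]
orientation: [0.497, 3.1, -0.0]
contact_force: [-0.5, -0.6, 0.9]
grip_width: 0.014
```

Request:
play_rows(deltas=[[0, [0, 0, 0], [0, 0, 0]], [0, [0, 0, 0], [0, 0, 0]], [0, [0, 0, 0], [0, 0, 0]]])

```text
clock: 2.48
tcp_pos: [0.4986, 0.1137, 0.0725]
orientation: [0.497, 3.1, -0.0]
contact_force: [-0.0, -0.4, -0.6]
grip_width: 0.0002
```

```bash
python3 g.py .4975,.1133,.071,161.8
```

```text
t 2.475 tcp [0.4986 0.1137 0.0725] phi 161.78 tilt [ 1.9e-03 -4.0e-04 -1.0e+00] F [-0.02 -0.37 -0.65] M [-0.042 -0.044 -0.027] w 0.0002 q7 1.06
.4975,.1133,.071,161.8 shift mm [ 0.9 -0.7  1.5] turn [ 0.     0.002 -0.   ]
```

The fingers shut to 0, so I need to see where the bar is.

```bash
python3 - <<'E'
from m import *
im,d=r.grab_frame('side'); cv2.imwrite('pics/s1.png',cv2.resize(im[150:330,250:450,::-1],None,fx=3,fy=3,interpolation=cv2.INTER_CUBIC))
K,R,t=cam('side')
p=r.get_obs()['tcp_pos']; q=K@(R@p+t); q=q[:2]/q[2]; print('tcp px crop',(q-[250,150])*3)
E
```

```text
tcp px crop [183.65343814 235.8724368 ]
```

View pics/s1.png

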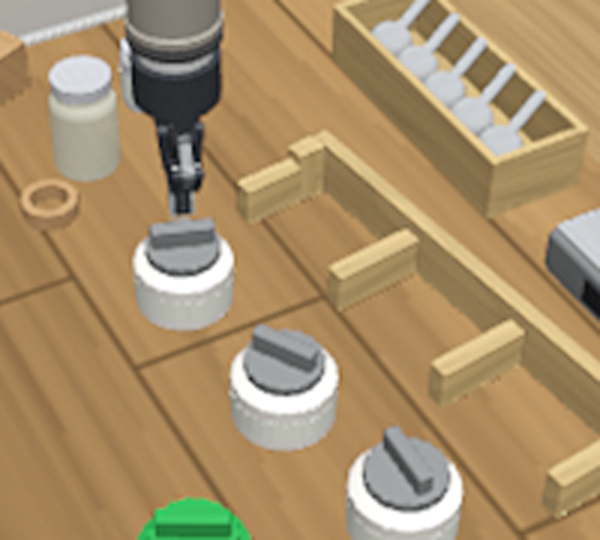

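The shut fingertips, at about (181,212) in the crop, look above or behind the bar at (182,235), not around it. I'll check with depth.

```bash
python3 - <<'E'
from m import *
im,d=r.grab_frame('side'); P=cloud('side',d)
for cx,cy in[(181,208),(181,200),(183,190),(175,228),(200,227),(180,240),(155,240),(212,232),(185,300),(268,338),(300,345)]:
    u,v=250+cx/3,150+cy/3; print((cx,cy),P[int(round(v)),int(round(u))].round(4), im[int(round(v)),int(round(u))])
t=r.grab_frame('top'); np.save('topd2.npy',t[1]); cv2.imwrite('pics/t1.png',cv2.resize(t[0][150:300,230:430,::-1],None,fx=3,fy=3))
K,R,tt=cam('side')
Z=P[200:265,290:345]; m=(np.hypot(Z[...,0]-.4975,Z[...,1]-.1133)<.05)
print('z pct near tub',np.percentile(Z[m][:,2],[50,90]))
dk=(im[200:265,290:345].max(-1)<110)&m; print(Z[dk][:,2].min(),dk.sum())
o=P[(np.hypot(P[...,0]-.4975,P[...,1]-.1133)<.05)&(P[...,2]>.02)]
h,e=np.histogram(o[:,2],bins=np.arange(.02,.16,.004)); print([(round(float(a),3),int(b)) for a,b in zip(e,h)])
E
```

```text
(181, 208) [0.4894 0.0994 0.1216] [53 55 61]
(181, 200) [0.4899 0.1    0.1278] [49 51 54]
(183, 190) [0.4798 0.0714 0.1671] [34 37 39]
(175, 228) [0.4895 0.1141 0.0854] [169 171 173]
(200, 227) [0.5105 0.1023 0.0858] [146 147 149]
(180, 240) [0.4904 0.1043 0.0784] [ 99 101 101]
(155, 240) [0.4713 0.114  0.0788] [ 98 101 102]
(212, 232) [0.5232 0.1038 0.0756] [131 127 123]
(185, 300) [0.4777 0.0691 0.0399] [199 196 190]
(268, 338) [ 0.4971 -0.0451  0.0843] [134 138 138]
(300, 345) [ 0.5174 -0.0648  0.0853] [163 165 167]
z pct near tub [0.05391686 0.13101072]
0.05742063570811203 237
[(0.02, 36), (0.024, 33), (0.028, 35), (0.032, 32), (0.036, 26), (0.04, 29), (0.044, 72), (0.048, 107), (0.052, 71), (0.056, 24), (0.06, 48), (0.064, 130), (0.068, 51), (0.072, 28), (0.076, 25), (0.08, 27), (0.084, 51), (0.088, 31), (0.092, 1), (0.096, 1), (0.1, 4), (0.104, 4), (0.108, 6), (0.112, 12), (0.116, 9), (0.12, 6), (0.124, 13), (0.128, 8), (0.132, 3), (0.136, 0), (0.14, 1), (0.144, 0), (0.148, 9), (0.152, 7)]
```

```bash
python3 - <<'E'
from m import *
K,R,t=cam('side')
pr=lambda p:(lambda q:(q[:2]/q[2]).round(1))(K@(R@np.array(p)+t))
print('init tcp px',pr([.1979,.6447,.1999]),'grasp',pr([.1979,.6447,.2186]))
im=np.load('sidei.npy');P=cloud('side',np.load('sided.npy'))
m=(np.hypot(P[...,0]-.1979,P[...,1]-.6447)<.07)&(P[...,2]>.05)
ys,xs=np.nonzero(m); print('init lowest z',np.sort(P[m][:,2])[:10].round(3),'rows',ys.max(), xs[ys.argmax()])
im,d=r.grab_frame('side'); P=cloud('side',d)
m=(np.hypot(P[...,0]-.4986,P[...,1]-.1137)<.04)&(P[...,2]>.092); print('now lowest',np.sort(P[m][:,2])[:10].round(3))
print('now tcp',pr(r.get_obs()['tcp_pos']))
T=np.load('topd2.npy');Q=cloud('top',T);print(Q[225:235:3,285:305:5].round(3).tolist())
E
```

```text
init tcp px [141.1 123.9] grasp [139.6 118.4]
init lowest z [0.239 0.244 0.244 0.244 0.245 0.245 0.245 0.245 0.246 0.246] rows 120 133
now lowest [0.092 0.092 0.093 0.094 0.099 0.099 0.101 0.101 0.104 0.104]
now tcp [311.2 228.7]
[[[0.469, 0.098, 0.534], [0.469, 0.091, 0.53], [0.469, 0.084, 0.524], [0.47, 0.076, 0.513]], [[0.464, 0.098, 0.539], [0.464, 0.09, 0.537], [0.464, 0.083, 0.531], [0.465, 0.076, 0.522]], [[0.459, 0.097, 0.545], [0.459, 0.09, 0.545], [0.459, 0.083, 0.539], [0.46, 0.076, 0.531]], [[0.454, 0.097, 0.553], [0.454, 0.09, 0.551], [0.454, 0.083, 0.543], [0.455, 0.076, 0.535]]]
```

View pics/t1.png

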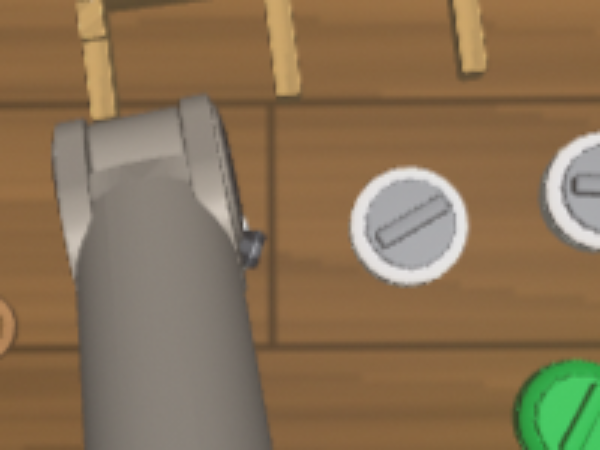

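Request:
play_rows(deltas=[[0, [0, 0, -30], [0, 0, 0]], [0, [0, 0, -60], [0, 0, 0]], [0, [0, 0, -60], [0, 0, 0]]])

```text
clock: 3.05
tcp_pos: [0.5, 0.1141, 0.1342]
orientation: [0.497, 3.097, 0.003]
contact_force: [0.1, 0.4, -0.4]
grip_width: 0.0004
```

```bash
python3 - <<'E'
from m import *
K,R,t=cam('side')
pr=lambda p:(lambda q:(q[:2]/q[2]).round(1))(K@(R@np.array(p)+t))
o=r.get_obs(); p=o['tcp_pos']; print(p,o['grip_width'])
im,d=r.grab_frame('side'); P=cloud('side',d)
m=(np.hypot(P[...,0]-p[0],P[...,1]-p[1])<.03)&(P[...,2]>.1)
ys,xs=np.nonzero(m); i=np.argsort(-ys)[:12]
for k in i: print(xs[k],ys[k],P[ys[k],xs[k]].round(3),im[ys[k],xs[k]])
q=pr(p); print('tcp',q,'z+19',pr(p+[0,0,.0187]),'z+30',pr(p+[0,0,.03]))
c=im[170:250,270:350,::-1].copy(); c=cv2.resize(c,None,fx=7,fy=7,interpolation=cv2.INTER_NEAREST)
cv2.circle(c,tuple(int(x) for x in (q-[270,170]+.5)*7),4,(0,0,255),-1); cv2.imwrite('pics/s2.png',c)
E
```

```text
[0.50000491 0.11408745 0.13424811] 0.00036700650388596303
309 204 [0.492 0.107 0.166] [180 152 119]
308 204 [0.49  0.109 0.165] [178 149 117]
307 203 [0.488 0.11  0.168] [151 142 135]
312 203 [0.501 0.108 0.165] [144 122 104]
310 203 [0.492 0.102 0.173] [138 122 106]
309 203 [0.49  0.104 0.172] [128 115 101]
313 203 [0.503 0.107 0.165] [159 132 106]
308 203 [0.489 0.107 0.17 ] [131 120 109]
311 203 [0.495 0.101 0.172] [145 126 109]
314 203 [0.504 0.103 0.167] [175 143 104]
314 202 [0.506 0.107 0.167] [166 149 135]
312 202 [0.498 0.101 0.174] [52 59 67]
tcp [311.  210.8] z+19 [310.8 205.3] z+30 [310.7 202. ]
```

View pics/s2.png

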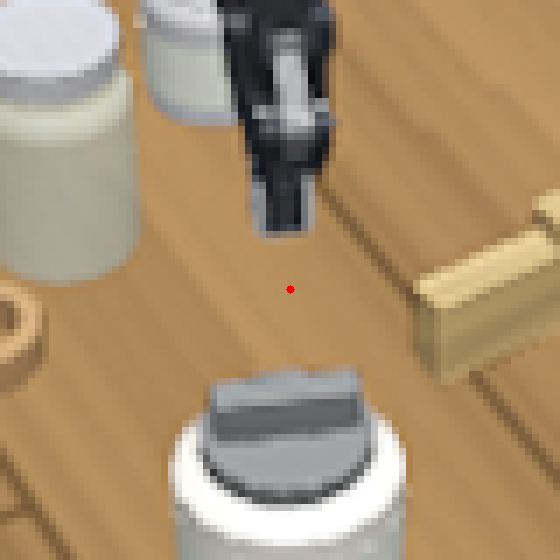

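The shut fingertips end at about (283,235), while the reported TCP projects to (290,289). So the real tips sit about 31 mm above the reported TCP, and the lateral position agrees. From here I aim the reported z about 30 mm lower and watch the force.

```bash
python3 g.py .4975,.1133,.043,161.8
```

```text
t 3.1 tcp [0.4989 0.1139 0.1329] phi 161.78 tilt [ 3.3e-03  3.0e-04 -1.0e+00] F [ 0.85  0.62 -0.78] M [ 0.012  0.029 -0.001] w -0.0002 q7 1.02
.4975,.1133,.043,161.8 shift mm [ 1.4 -1.1 89.9] turn [ 0.001  0.003 -0.   ]
```

Request:
play_rows(deltas=[[50, [1, -1, 0], [0, 0, 0]], [50, [1, -1, 0], [0, 0.003, 0]], [50, [1, -1, 20], [0, 0.003, 0]], [50, [1, -1, 45], [0, 0.003, 0]], [50, [1, -1, 65], [0, 0.003, 0]], [50, [1, -1, 80], [0, 0.003, 0]], [50, [1, -1, 87], [0, 0.003, 0]], [50, [1, -1, 89], [0, 0.003, 0]]])

```text
clock: 4.1
tcp_pos: [0.498, 0.1132, 0.0437]
orientation: [-0.497, -3.102, -0.002]
contact_force: [-0.8, -0.5, 1.1]
grip_width: 0.0502
```

Request:
play_rows(deltas=[[0, [0, 0, 0], [0, 0, 0]], [0, [0, 0, 0], [0, 0, 0]], [0, [0, 0, 0], [0, 0, 0]], [0, [0, 0, 0], [0, 0, 0]], [0, [0, 0, 0], [0, 0, 0]], [0, [0, 0, 0], [0, 0, 0]]])

```text
clock: 4.85
tcp_pos: [0.4982, 0.1126, 0.0443]
orientation: [0.498, 3.101, 0.001]
contact_force: [-1.5, -3.7, 6.6]
grip_width: 0.013
```

```bash
python3 g.py
```

```text
t 4.85 tcp [0.4982 0.1126 0.0443] phi 161.74 tilt [ 6.e-04  8.e-04 -1.e+00] F [-1.47 -3.72  6.64] M [-0.654  0.359 -0.066] w 0.013 q7 1.08
```

The bar is gripped at width 13 mm. Next is the tug, in two stages.

Request:
play_rows(deltas=[[0, [0, 0, -2], [0, 0, 0]], [0, [0, 0, -4], [0, 0, 0]], [0, [0, 0, -4.5], [0, 0, 0]], [0, [0, 0, -4.5], [0, 0, 0]], [0, [0, 0, -4.5], [0, 0, 0]]])

```text
clock: 5.48
tcp_pos: [0.498, 0.1126, 0.0487]
orientation: [0.498, 3.102, 0.001]
contact_force: [-0.8, 0.9, -6.8]
grip_width: 0.0133
```

Request:
play_rows(deltas=[[0, [0, 0, -2], [0, 0, 0]], [0, [0, 0, -4], [0, 0, 0]], [0, [0, 0, -6], [0, 0, 0]], [0, [0, 0, -6], [0, 0, 0]], [0, [0, 0, -6], [0, 0, 0]]])

```text
clock: 6.1
tcp_pos: [0.498, 0.1126, 0.0547]
orientation: [0.498, 3.102, 0.001]
contact_force: [0.0, -0.6, -7.0]
grip_width: 0.0126
```

```bash
python3 g.py;  python3 - <<'E'
from m import *
im,d=r.grab_frame('side'); cv2.imwrite('pics/s3.png',cv2.resize(im[190:270,280:360,::-1],None,fx=7,fy=7,interpolation=cv2.INTER_NEAREST))
E
```

```text
t 6.1 tcp [0.498  0.1126 0.0547] phi 161.75 tilt [ 3.e-04  7.e-04 -1.e+00] F [ 0.04 -0.56 -7.01] M [ 0.02   0.037 -0.052] w 0.0126 q7 1.08
```

−6.8 N at 4.4 mm rise means the left cap is tight. Lower it and release.

Request:
play_rows(deltas=[[0, [0, 0, 4], [0, 0, 0]], [0, [0, 0, 8], [0, 0, 0]], [0, [0, 0, 10], [0, 0, 0]], [0, [0, 0, 10], [0, 0, 0]], [50, [0, 0, 9.5], [0, 0, 0]], [50, [0, 0, 9], [0, 0, 0]], [50, [0, 0, 9], [0, 0, 0]], [50, [0, 0, -20], [0, 0, 0]]])

```text
clock: 7.15
tcp_pos: [0.4966, 0.1122, 0.0736]
orientation: [-0.498, -3.099, 0.002]
contact_force: [-0.5, -0.2, -0.4]
grip_width: 0.0502
```

Request:
play_rows(deltas=[[50, [0, 0, -30], [0, 0, 0]], [50, [0, 0, -45], [0, 0, 0]], [50, [0, 0, -45], [0, 0, 0]]])

```text
clock: 7.52
tcp_pos: [0.4975, 0.1126, 0.1194]
orientation: [-0.498, -3.101, -0.0]
contact_force: [-0.1, 0.1, -0.4]
grip_width: 0.0499
```

```bash
python3 g.py .5093,-.0532,.11,120 .5093,-.0532,.043,120
```

```text
t 7.525 tcp [0.4975 0.1126 0.1194] phi 161.77 tilt [-1.e-03  4.e-04 -1.e+00] F [-0.09  0.07 -0.38] M [-0.013  0.013  0.006] w 0.0499 q7 1.04
.5093,-.0532,.11,120 shift mm [ -63.1 -153.8    9.3] turn [-0.    -0.001  0.729]
.5093,-.0532,.043,120 shift mm [ -63.2 -153.8   76.3] turn [-0.    -0.001  0.729]
```

Request:
play_rows(deltas=[[50, [-16, -40, 0], [0, 0, 0.18]], [50, [-32, -80, 0], [0, 0, 0.36]], [50, [-48, -120, 0], [0, 0, 0.54]], [50, [-63, -154, 5], [0, 0, 0.729]], [50, [-63, -154, 30], [0, 0, 0.729]], [50, [-63, -154, 55], [0, 0, 0.729]], [50, [-63, -154, 72], [0, 0, 0.729]], [50, [-63, -154, 76], [0, 0, 0.729]]])

```text
clock: 8.52
tcp_pos: [0.508, -0.0533, 0.0419]
orientation: [-1.569, -2.718, 0.003]
contact_force: [-0.4, 0.0, 0.5]
grip_width: 0.0501
```

```bash
python3 g.py .5093,-.0532,.0435,120
```

```text
t 8.525 tcp [ 0.508  -0.0533  0.0419] phi 120.0 tilt [-3.8e-03 -1.0e-04 -1.0e+00] F [-0.4   0.    0.45] M [-0.046  0.038  0.015] w 0.0501 q7 0.82
.5093,-.0532,.0435,120 shift mm [-0.6  1.2 -1.7] turn [-0.003 -0.002  0.   ]
```

Request:
play_rows(deltas=[[0, [-0.5, 1, -1.5], [0, 0, 0]], [0, [-0.5, 1, -1.5], [0, 0, 0]], [0, [-0.5, 1, -1.5], [0, 0, 0]], [0, [-0.5, 1, -1.5], [0, 0, 0]], [0, [-0.5, 1, -1.5], [0, 0, 0]], [0, [-0.5, 1, -1.5], [0, 0, 0]]])

```text
clock: 9.28
tcp_pos: [0.509, -0.0537, 0.0441]
orientation: [-1.57, -2.718, 0.003]
contact_force: [-4.0, -1.2, 6.5]
grip_width: 0.0128
```

Request:
play_rows(deltas=[[0, [0, 0, -2], [0, 0, 0]], [0, [0, 0, -4], [0, 0, 0]], [0, [0, 0, -4.5], [0, 0, 0]], [0, [0, 0, -4.5], [0, 0, 0]], [0, [0, 0, -4.5], [0, 0, 0]]])

```text
clock: 9.9
tcp_pos: [0.5089, -0.0537, 0.0485]
orientation: [-1.57, -2.718, 0.003]
contact_force: [-2.5, -1.0, 0.3]
grip_width: 0.013
```

Request:
play_rows(deltas=[[0, [0, 0, -2], [0, 0, 0]], [0, [0, 0, -4], [0, 0, 0]], [0, [0, 0, -6], [0, 0, 0]], [0, [0, 0, -6], [0, 0, 0]], [0, [0, 0, -6], [0, 0, 0]]])

```text
clock: 10.52
tcp_pos: [0.5088, -0.0536, 0.0544]
orientation: [-1.569, -2.718, 0.003]
contact_force: [-0.6, 0.7, -7.6]
grip_width: 0.0129
```

```bash
python3 g.py
```

```text
t 10.525 tcp [ 0.5088 -0.0536  0.0544] phi 119.99 tilt [-0.0039 -0.     -1.    ] F [-0.64  0.73 -7.55] M [ 0.007 -0.003  0.03 ] w 0.0129 q7 0.81
```

At 4.4 mm the force was only 0.3 N, then the full weight came at 10 mm: the middle cap is loose. I'll let it down and screw it clockwise (+ about tool z, which points down).

Request:
play_rows(deltas=[[0, [0, 0, 4], [0, 0, 0]], [0, [0, 0, 8], [0, 0, 0]], [0, [0, 0, 10.3], [0, 0, 0]], [0, [0, 0, 10.3], [0, 0, 0]], [0, [0, 0, 10.3], [0, 0, 0.18]], [0, [0, 0, 10.3], [0, 0, 0.36]], [0, [0, 0, 10.3], [0, 0, 0.54]], [0, [0, 0, 10.3], [0, 0, 0.72]]])

```text
clock: 11.52
tcp_pos: [0.51, -0.0537, 0.0445]
orientation: [-2.434, -1.986, 0.002]
contact_force: [0.6, -1.1, -0.5]
grip_width: 0.0127
```

```bash
python3 g.py .5088,-.0536,.0441,25
```

```text
t 11.525 tcp [ 0.51   -0.0537  0.0445] phi 78.42 tilt [-1.6e-03 -4.0e-04 -1.0e+00] F [ 0.59 -1.13 -0.55] M [-0.137 -0.196  0.033] w 0.0127 q7 0.24
.5088,-.0536,.0441,25 shift mm [-0.1 -1.2  0.4] turn [-0.001  0.001  0.932]
```

Request:
play_rows(deltas=[[0, [0, -1, 0.4], [0, 0, 0.18]], [0, [0, -1, 0.4], [0, 0, 0.36]], [0, [0, -1, 0.4], [0, 0, 0.54]], [0, [0, -1, 0.4], [0, 0, 0.7]], [0, [0, -1, 0.4], [0, 0, 0.82]], [0, [0, -1, 0.4], [0, 0, 0.9]], [0, [0, -1, 0.4], [0, 0, 0.9]], [0, [0, -1, 0.4], [0, 0, 0.9]]])

```text
clock: 12.52
tcp_pos: [0.51, -0.0536, 0.0445]
orientation: [3.054, 0.732, 0.0]
contact_force: [2.0, -0.2, -0.4]
grip_width: 0.0128
```

```bash
python3 g.py
```

```text
t 12.525 tcp [ 0.51   -0.0536  0.0445] phi 26.94 tilt [ 3.e-04 -8.e-04 -1.e+00] F [ 1.99 -0.17 -0.45] M [-0.195 -0.559 -0.025] w 0.0128 q7 -0.45
```

Turned 93° in all. A quick re-tug of 4.5 mm will check it.

Request:
play_rows(deltas=[[0, [0, 0, -2], [0, 0, 0]], [0, [0, 0, -4], [0, 0, 0]], [0, [0, 0, -4.5], [0, 0, 0]], [0, [0, 0, -4.5], [0, 0, 0]]])

```text
clock: 13.02
tcp_pos: [0.5096, -0.0535, 0.0488]
orientation: [3.055, 0.732, -0.001]
contact_force: [-0.1, -0.8, -5.9]
grip_width: 0.0128
```

Request:
play_rows(deltas=[[0, [0, 0, 2], [0, 0, 0]], [0, [0, 0, 4.3], [0, 0, 0]], [0, [0, 0, 4.3], [0, 0, 0]], [50, [0, 0, 3.8], [0, 0, 0]], [50, [0, 0, 3.5], [0, 0, 0]], [50, [0, 0, 3.5], [0, 0, 0]], [50, [0, 0, -25], [0, 0, 0]], [50, [0, 0, -60], [0, 0, 0]]])

```text
clock: 14.02
tcp_pos: [0.5092, -0.0536, 0.1092]
orientation: [3.054, 0.731, -0.003]
contact_force: [0.8, 0.9, 0.6]
grip_width: 0.0504
```

```bash
python3 g.py .5343,-.2025,.11,88.3 .5343,-.2025,.044,88.3; python3 - <<'E'
from m import *
im,d=r.grab_frame('top'); P=cloud('top',d)
for o in tubs(im,d,[(.534,-.203)]): print(*o)
E
```

```text
t 14.025 tcp [ 0.5092 -0.0536  0.1092] phi 26.93 tilt [-0.0016 -0.0012 -1.    ] F [0.82 0.9  0.63] M [-0.01  -0.067 -0.042] w 0.0504 q7 -0.54
.5343,-.2025,.11,88.3 shift mm [-45.1 144.1  -0.7] turn [-1.000e-03  2.000e-03 -1.071e+00]
.5343,-.2025,.044,88.3 shift mm [-44.9 144.1  65.3] turn [-1.000e-03  2.000e-03 -1.071e+00]
[ 0.534  -0.2021] [ 0.5349 -0.2029] 88.3 [ 0.5355 -0.2028] 0.0456 0.0889
```

The middle cap is now tight (−5.9 N at 4.3 mm). On to the right tub.

Request:
play_rows(deltas=[[50, [-8, 25, -5], [0, 0, -0.18]], [50, [-16, 50, -5], [0, 0, -0.36]], [50, [-24, 76, -5], [0, 0, -0.54]], [50, [-32, 102, -5], [0, 0, -0.72]], [50, [-40, 128, -5], [0, 0, -0.9]], [50, [-45, 144, 0], [0, 0, -1.071]], [50, [-45, 144, 25], [0, 0, -1.071]], [50, [-45, 144, 45], [0, 0, -1.071]]])

```text
clock: 15.08
tcp_pos: [0.5369, -0.2036, 0.0674]
orientation: [2.254, 2.184, 0.004]
contact_force: [0.3, 0.0, 0.6]
grip_width: 0.0496
```

```bash
python3 g.py .5343,-.2025,.044,88.3
```

```text
t 15.075 tcp [ 0.5369 -0.2036  0.0674] phi 88.2 tilt [ 4.4e-03 -6.0e-04 -1.0e+00] F [0.27 0.04 0.58] M [ 0.04  -0.05   0.002] w 0.0496 q7 0.64
.5343,-.2025,.044,88.3 shift mm [ 1.  -2.8 23.4] turn [ 0.004  0.    -0.002]
```

Request:
play_rows(deltas=[[50, [0, -2, 12], [0, 0, 0]], [50, [0, -2, 21], [0, 0, 0]], [50, [0, -2, 23], [0, 0, 0]], [0, [0, -2, 23], [0, 0, 0]], [0, [0, -2, 23], [0, 0, 0]], [0, [0, -2, 23], [0, 0, 0]], [0, [0, -2, 23], [0, 0, 0]], [0, [0, -2, 23], [0, 0, 0]]])

```text
clock: 16.08
tcp_pos: [0.5353, -0.2037, 0.045]
orientation: [2.253, 2.183, 0.005]
contact_force: [-1.4, 0.3, 5.9]
grip_width: 0.0128
```

Request:
play_rows(deltas=[[0, [0, 0, -2], [0, 0, 0]], [0, [0, 0, -4], [0, 0, 0]], [0, [0, 0, -4.5], [0, 0, 0]], [0, [0, 0, -4.5], [0, 0, 0]], [0, [0, 0, -4.5], [0, 0, 0]]])

```text
clock: 16.7
tcp_pos: [0.5352, -0.2036, 0.0494]
orientation: [2.254, 2.183, 0.005]
contact_force: [-0.7, -0.2, -0.2]
grip_width: 0.0129
```

Request:
play_rows(deltas=[[0, [0, 0, -2], [0, 0, 0]], [0, [0, 0, -4], [0, 0, 0]], [0, [0, 0, -6], [0, 0, 0]], [0, [0, 0, -6], [0, 0, 0]], [0, [0, 0, -6], [0, 0, 0]]])

```text
clock: 17.32
tcp_pos: [0.535, -0.2035, 0.0553]
orientation: [2.254, 2.184, 0.005]
contact_force: [0.0, 0.1, -8.2]
grip_width: 0.0125
```

```bash
python3 g.py
```

```text
t 17.325 tcp [ 0.535  -0.2035  0.0553] phi 88.19 tilt [ 4.6e-03 -3.0e-04 -1.0e+00] F [ 0.    0.09 -8.19] M [ 0.008  0.019 -0.021] w 0.0125 q7 0.65
```

The right cap is loose as well.

Request:
play_rows(deltas=[[0, [0, 0, 4], [0, 0, 0]], [0, [0, 0, 8], [0, 0, 0]], [0, [0, 0, 10.3], [0, 0, 0]], [0, [0, 0, 10.3], [0, 0, 0]], [0, [0, 0, 10.3], [0, 0, 0.18]], [0, [0, 0, 10.3], [0, 0, 0.36]], [0, [0, 0, 10.3], [0, 0, 0.54]], [0, [0, 0, 10.3], [0, 0, 0.72]]])

```text
clock: 18.32
tcp_pos: [0.5363, -0.2041, 0.0455]
orientation: [2.881, 1.242, 0.009]
contact_force: [2.8, -1.3, -2.4]
grip_width: 0.0129
```

Request:
play_rows(deltas=[[0, [0, -0.5, 0.3], [0, 0, 0.18]], [0, [0, -0.5, 0.3], [0, 0, 0.36]], [0, [0, -0.5, 0.3], [0, 0, 0.54]], [0, [0, -0.5, 0.3], [0, 0, 0.7]], [0, [0, -0.5, 0.3], [0, 0, 0.82]], [0, [0, -0.5, 0.3], [0, 0, 0.9]], [0, [0, -0.5, 0.3], [0, 0, 0.9]], [0, [0, -0.5, 0.3], [0, 0, 0.9]]])

```text
clock: 19.32
tcp_pos: [0.5364, -0.2042, 0.0455]
orientation: [3.137, -0.133, 0.013]
contact_force: [0.5, -2.0, -1.1]
grip_width: 0.0131
```

Request:
play_rows(deltas=[[0, [0, 0, -2], [0, 0, 0]], [0, [0, 0, -4], [0, 0, 0]], [0, [0, 0, -4.5], [0, 0, 0]], [0, [0, 0, -4.5], [0, 0, 0]]])

```text
clock: 19.82
tcp_pos: [0.5362, -0.2039, 0.0498]
orientation: [3.137, -0.133, 0.012]
contact_force: [0.2, 0.2, -5.9]
grip_width: 0.013
```

```bash
python3 g.py
```

```text
t 19.825 tcp [ 0.5362 -0.2039  0.0498] phi -4.85 tilt [ 0.0076 -0.0022 -1.    ] F [ 0.24  0.22 -5.9 ] M [-0.009 -0.031  0.03 ] w 0.013 q7 -0.64
```

The right cap is tight now (−5.9 N at 4.3 mm). Lower, release, then measure all three tubs and plan the pushes.

Request:
play_rows(deltas=[[0, [0, 0, 2], [0, 0, 0]], [0, [0, 0, 4.3], [0, 0, 0]], [0, [0, 0, 4.3], [0, 0, 0]], [50, [0, 0, 3.8], [0, 0, 0]], [50, [0, 0, 3.5], [0, 0, 0]], [50, [0, 0, 3.5], [0, 0, 0]], [50, [0, 0, -25], [0, 0, 0]], [50, [0, 0, -65], [0, 0, 0]]])

```text
clock: 20.82
tcp_pos: [0.535, -0.2036, 0.115]
orientation: [3.137, -0.133, 0.009]
contact_force: [0.5, 0.9, 0.7]
grip_width: 0.0501
```

```bash
python3 - <<'E'
from m import *
im,d=r.grab_frame('top'); cv2.imwrite('pics/t3.png',im[...,::-1])
X=np.array([.9933,.1155]);Y=np.array([-.1155,.9933]); O=.656*np.array([.99311,.11718])-.1075*np.array([-.11718,.99311])
print('O',O)
for g,b in zip([(.497,.113),(.5095,-.0535),(.5355,-.204)],(.145,0,-.145)):
    try:
        o=tubs(im,d,[g])[0]; print(*o)
    except Exception as e: print(e)
    c=np.array(g); print('crate xy rel bay',((c-O)@X).round(4),((c-O)@Y-b).round(4))
E
python3 g.py .468,-.212,.1,6.6 .468,-.212,.0,6.6
```

```text
O [ 0.66407701 -0.02988924]
[0.4969 0.1137] [0.4968 0.1137] 161.5 [0.4971 0.1139] 0.0451 0.0891
crate xy rel bay -0.1495 0.0162
[ 0.5163 -0.0463] [ 0.5166 -0.0464] 26.5 [ 0.5083 -0.051 ] 0.0451 0.0887
crate xy rel bay -0.1563 -0.0056
index 0 is out of bounds for axis 0 with size 0
crate xy rel bay -0.1478 -0.0131
t 20.875 tcp [ 0.5375 -0.2058  0.1202] phi -4.91 tilt [ 0.0125 -0.0044 -0.9999] F [ 0.81 -1.17  3.58] M [-0.077 -0.093 -0.004] w 0.05 q7 -0.71
.468,-.212,.1,6.6 shift mm [-69.   12.   19.3] turn [ 0.005 -0.012 -0.201]
.468,-.212,.0,6.6 shift mm [-70.3  11.7 119.3] turn [ 0.005 -0.012 -0.201]m.py:10: RuntimeWarning: Mean of empty slice.
  u,s,vt=np.linalg.svd(b-b.mean(0),full_matrices=False)
  ret = um.true_divide(
```

Request:
play_rows(deltas=[[44, [-25, 4, 10], [0, 0, -0.1]], [44, [-55, 9, 15], [0.005, -0.01, -0.2]], [44, [-70, 12, 20], [0.005, -0.01, -0.2]], [44, [-70, 12, 50], [0.005, -0.01, -0.2]], [44, [-70, 12, 85], [0.005, -0.01, -0.2]], [44, [-70, 12, 110], [0.005, -0.01, -0.2]], [44, [-70, 12, 119], [0.005, -0.01, -0.2]], [44, [-70, 12, 119], [0.005, -0.01, -0.2]]])

```text
clock: 21.88
tcp_pos: [0.4683, -0.2126, 0.0003]
orientation: [-3.137, -0.178, -0.003]
contact_force: [-0.5, 0.6, 0.5]
grip_width: 0.0439
```

```bash
python3 - <<'E'
from m import *
im,d=r.grab_frame('side'); cv2.imwrite('pics/s4.png',cv2.resize(im[250:380,300:460,::-1],None,fx=4,fy=4,interpolation=cv2.INTER_CUBIC))
E
python3 g.py .486,-.2098,0,6.6 .614,-.181,.0,6.6
```

```text
t 21.925 tcp [ 0.4687 -0.2127  0.0008] phi 6.49 tilt [ 3.e-03 -1.e-04 -1.e+00] F [ 0.19 -0.84  0.57] M [-0.084  0.037  0.026] w 0.044 q7 -0.33
.486,-.2098,0,6.6 shift mm [17.6 -0.9  0.8] turn [ 0.    -0.003 -0.002]
.614,-.181,.0,6.6 shift mm [148.  -15.1   1.2] turn [ 0.    -0.003 -0.002]
```

View pics/s4.png

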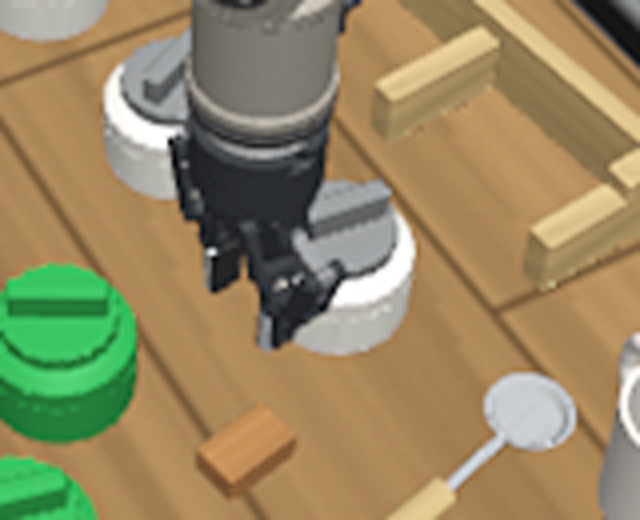

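The fingers at (225,270) and (275,330) straddle behind the right white tub, and the way into its bay is clear. Push.

Request:
play_rows(deltas=[[44, [10, 0, 1], [0, 0, 0]], [44, [22, -1, 1], [0, 0, 0]], [44, [37, -3, 1], [0, 0, 0]], [44, [52, -5, 1], [0, 0, 0]], [44, [67, -7, 1], [0, 0, 0]], [44, [82, -9, 1], [0, 0, 0]], [44, [97, -11, 1], [0, 0, 0]], [44, [110, -13, 1], [0, 0, 0]]])

```text
clock: 22.92
tcp_pos: [0.5759, -0.1879, 0.0003]
orientation: [3.136, 0.177, 0.001]
contact_force: [-6.2, -1.6, 3.4]
grip_width: 0.044
```

```bash
python3 - <<'E'
from m import *
im,d=r.grab_frame('top')
cv2.imwrite('pics/t4.png',cv2.resize(im[100:250,250:520,::-1],None,fx=2.9,fy=2.9))
E
python3 g.py .631,-.180,0,6.6
```

```text
t 22.975 tcp [ 5.783e-01 -1.869e-01  4.000e-04] phi 6.56 tilt [ 0.0029 -0.001  -1.    ] F [-1.44 -0.86  1.3 ] M [-0.391  0.697 -0.043] w 0.0442 q7 -0.5
.631,-.180,0,6.6 shift mm [53.2 -0.9  0.5] turn [ 0.001 -0.003 -0.001]
```

View pics/t4.png

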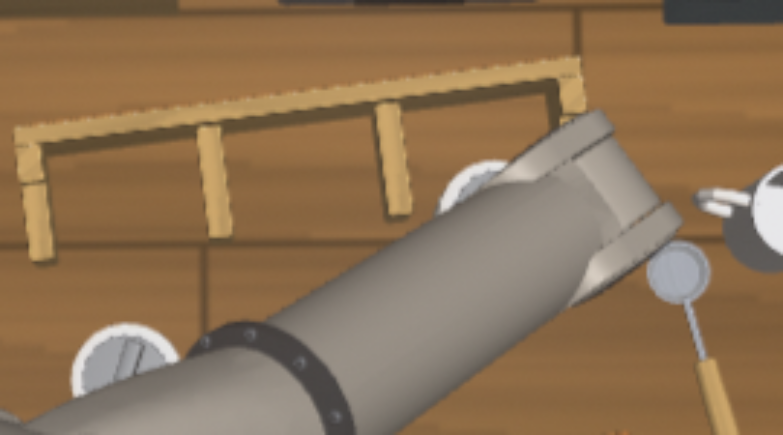

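The right tub, left edge at (441,205), is entering its bay clear of the partition at (410,210). Continue and creep to the board.

Request:
play_rows(deltas=[[44, [10, 0, 0], [0, 0, 0]], [44, [20, 0, 0], [0, 0, 0]], [44, [30, -1, 0], [0, 0, 0]], [44, [39, -1, 0], [0, 0, 0]], [44, [45, -1, 0], [0, 0, 0]]])

```text
clock: 23.6
tcp_pos: [0.6223, -0.1807, 0.0004]
orientation: [3.136, 0.18, 0.002]
contact_force: [-6.4, -0.2, 1.6]
grip_width: 0.0438
```

Request:
play_rows(deltas=[[44, [4, 0, 0], [0, 0, 0]], [44, [6, 0, 0], [0, 0, 0]]])

```text
clock: 23.85
tcp_pos: [0.6275, -0.1801, 0.0003]
orientation: [3.136, 0.18, -0.001]
contact_force: [-5.4, -0.5, 2.4]
grip_width: 0.0444
```

Request:
play_rows(deltas=[[44, [2, 0, 0], [0, 0, 0]], [44, [3, 0, 0], [0, 0, 0]]])

```text
clock: 24.1
tcp_pos: [0.6296, -0.1799, 0.0003]
orientation: [3.136, 0.179, -0.004]
contact_force: [-6.1, -0.7, 3.5]
grip_width: 0.044
```

Request:
play_rows(deltas=[[44, [2, 0, 0], [0, 0, 0]], [44, [3, 0, 0], [0, 0, 0]]])

```text
clock: 24.35
tcp_pos: [0.6316, -0.1797, 0.0004]
orientation: [3.136, 0.178, -0.006]
contact_force: [-6.0, -1.3, 2.5]
grip_width: 0.0436
```

Request:
play_rows(deltas=[[44, [2.5, 0, 0], [0, 0, 0]], [44, [4, 0, 0], [0, 0, 0]]])

```text
clock: 24.6
tcp_pos: [0.6328, -0.1796, 0.0002]
orientation: [-3.136, -0.177, 0.014]
contact_force: [-13.3, -0.3, 7.1]
grip_width: 0.0438
```

Request:
play_rows(deltas=[[44, [2, 0, 0], [0, 0, 0]], [44, [3, 0, 0], [0, 0, 0]]])

```text
clock: 24.85
tcp_pos: [0.6326, -0.1797, 0.0002]
orientation: [-3.134, -0.175, 0.023]
contact_force: [-12.6, -0.1, 7.9]
grip_width: 0.0439
```

```bash
python3 - <<'E'
from m import *
im,d=r.grab_frame('top'); P=cloud('top',d)
X=np.array([.9933,.1155]);Y=np.array([-.1155,.9933]); O=np.array([.6641,-.0299])
q=P[(np.abs(P[...,2]-.05)<.012)]; m=(np.hypot(q[:,0]-.68,q[:,1]+.174)<.06); q=q[m]
w=P[(P[...,2]>.03)&(P[...,2]<.1)&(np.hypot(P[...,0]-.68,P[...,1]+.174)<.058)]
a=(w[:,:2]-O)@X; print('max along of visible pts by z', [ (z,a[(w[:,2]>z)&(w[:,2]<z+.01)].max().round(4)) for z in(.04,.05,.06,.08) if ((w[:,2]>z)&(w[:,2]<z+.01)).any()])
E
python3 g.py
```

```text
max along of visible pts by z [(0.04, np.float64(0.0488)), (0.05, np.float64(0.0568)), (0.06, np.float64(0.0559))]
t 24.9 tcp [ 6.326e-01 -1.797e-01  2.000e-04] phi 6.4 tilt [-0.0145  0.0014 -0.9999] F [-12.15  -0.27   7.8 ] M [0.118 2.508 0.138] w 0.044 q7 -0.59
```

Force doubled and the motion stopped at (0.6326, −0.1797), within 2 mm of the prediction, so the right tub is home. Back off and go on to the middle.

Request:
play_rows(deltas=[[44, [-15, 0, 0], [0, 0, 0]], [44, [-35, 0, 0], [0, 0, 0]], [44, [-40, 0, -30], [0, 0, 0]], [44, [-45, 0, -75], [0, 0, 0]], [44, [-60, 0, -115], [0, 0, 0]], [44, [-90, -20, -120], [0, 0, 0]]])

```text
clock: 25.65
tcp_pos: [0.5461, -0.1718, 0.1251]
orientation: [3.136, 0.175, -0.01]
contact_force: [-0.4, 0.3, -0.4]
grip_width: 0.0442
```

```bash
python3 g.py .442,-.0614,.12,6.6 .442,-.0614,0,6.6; python3 - <<'E'
from m import *
im,d=r.grab_frame('top')
for o in tubs(im,d,[(.68,-.174)]): print(*o)
E
```

```text
t 25.65 tcp [ 0.5461 -0.1718  0.1251] phi 6.39 tilt [-0.0064 -0.0013 -1.    ] F [-0.38  0.28 -0.37] M [ 0.016  0.001 -0.026] w 0.0442 q7 -0.62
.442,-.0614,.12,6.6 shift mm [ -91.1 -121.3    5.6] turn [ 0.001  0.007 -0.004]
.442,-.0614,0,6.6 shift mm [ -90.3 -121.4  125.6] turn [ 0.001  0.007 -0.004]
[ 0.6813 -0.1705] [ 0.6814 -0.1707] 172.5 [ 0.6894 -0.1727] 0.0524 0.0888
```

Request:
play_rows(deltas=[[44, [-30, -40, 0], [0, 0, 0]], [44, [-60, -80, 0], [0, 0, 0]], [44, [-90, -121, 2], [0, 0.006, 0]], [44, [-90, -121, 35], [0, 0.006, 0]], [44, [-90, -121, 75], [0, 0.006, 0]], [44, [-90, -121, 110], [0, 0.006, 0]], [44, [-90, -121, 125], [0, 0.006, 0]], [44, [-90, -121, 125], [0, 0.006, 0]]])

```text
clock: 26.7
tcp_pos: [0.4364, -0.0578, -0.0005]
orientation: [-3.132, -0.173, 0.011]
contact_force: [-0.2, -0.7, 0.3]
grip_width: 0.0441
```

```bash
python3 g.py .612,-.0359,0,6.6 .6155,-.0355,0,6.6
```

```text
t 26.7 tcp [ 0.4364 -0.0578 -0.0005] phi 6.33 tilt [-0.0073  0.0044 -1.    ] F [-0.16 -0.68  0.3 ] M [ 0.016 -0.    -0.064] w 0.0441 q7 -0.57
.612,-.0359,0,6.6 shift mm [177.   -2.4  -1.6] turn [-0.005  0.007 -0.005]
.6155,-.0355,0,6.6 shift mm [180.5  -2.4  -1.7] turn [-0.005  0.007 -0.005]
```

Request:
play_rows(deltas=[[44, [8, 3, -1], [0, 0.005, 0]], [44, [20, 3, -1], [0, 0.005, 0]], [44, [35, 2, -1], [0, 0.005, 0]], [44, [50, 2, -1], [0, 0.005, 0]], [44, [65, 1, -1], [0, 0.005, 0]], [44, [80, 0, -1], [0, 0.005, 0]], [44, [95, -1, -1], [0, 0.005, 0]], [44, [110, -2, -1], [0, 0.005, 0]]])

```text
clock: 27.7
tcp_pos: [0.5432, -0.0446, 0.0002]
orientation: [-3.132, -0.171, 0.011]
contact_force: [-10.2, -2.1, 10.0]
grip_width: 0.044
```

```bash
python3 g.py .612,-.0359,0,6.6 .6155,-.0355,0,6.6; python3 - <<'E'
from m import *
im,d=r.grab_frame('top')
P=cloud('top',d); p=r.get_obs()['tcp_pos']; c=p[:2]+.049*np.array([.9933,.1155])
w=P[(P[...,2]>.03)&(P[...,2]<.1)&(np.hypot(P[...,0]-c[0],P[...,1]-c[1])<.056)]
print('expected tub',c,len(w),w.min(0) if len(w) else '',w.max(0) if len(w) else '')
E
```

```text
t 27.7 tcp [ 5.432e-01 -4.460e-02  2.000e-04] phi 6.26 tilt [-0.0072  0.005  -1.    ] F [-10.21  -2.11  10.03] M [-0.364  2.117 -0.016] w 0.044 q7 -0.69
.612,-.0359,0,6.6 shift mm [69.3 -1.1 -0.3] turn [-0.006  0.007 -0.006]
.6155,-.0355,0,6.6 shift mm [72.8 -1.1 -0.3] turn [-0.006  0.007 -0.006]
expected tub [ 0.5951994  -0.03812008] 4 [ 0.6164911  -0.00655176  0.04862193] [6.23718674e-01 4.91620666e-04 5.14995056e-02]
```

Fz of 10 N upward is higher than expected, so I'll take a close look before continuing.

```bash
python3 - <<'E'
from m import *
im,d=r.grab_frame('side'); K,R,t=cam('side'); p=r.get_obs()['tcp_pos']; q=K@(R@p+t); q=(q[:2]/q[2]).astype(int); print(q)
x0,y0=q[0]-50,q[1]-65
cv2.imwrite('pics/s5.png',cv2.resize(im[y0:y0+90,x0:x0+120,::-1],None,fx=6,fy=6,interpolation=cv2.INTER_CUBIC)); print(x0,y0)
E
python3 g.py
```

```text
[355 278]
305 213
t 27.8 tcp [ 5.466e-01 -4.380e-02  2.000e-04] phi 6.37 tilt [-0.0022  0.0042 -1.    ] F [-1.56 -0.72  0.82] M [-0.247  0.31  -0.046] w 0.044 q7 -0.69
```

View pics/s5.png

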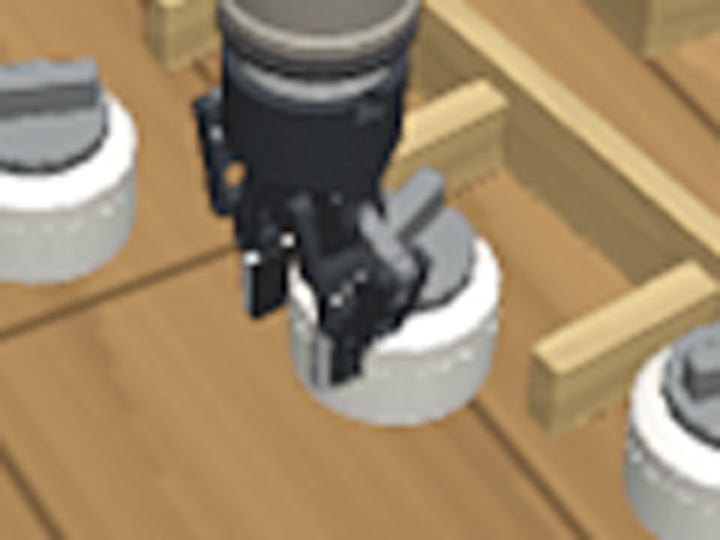

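The tub stands upright in front of the fingers and the force fell to 1–2 N once settled. To exclude the gripper body rubbing on the bar top, I raise 4 mm (the tips stay on the wall) and continue.

Request:
play_rows(deltas=[[44, [-3, 0, 0], [0, 0, 0]], [44, [-3, 0, -4], [0, 0.003, 0]], [44, [6, 0, -4], [0, 0.003, 0]], [44, [18, 0, -4], [0, 0.003, 0]], [44, [30, 0, -4], [0, 0.003, 0]], [44, [42, 0, -4], [0, 0.003, 0]], [44, [53, 0, -4], [0, 0.003, 0]], [44, [59, 0, -4], [0, 0.003, 0]]])

```text
clock: 28.8
tcp_pos: [0.6035, -0.0377, 0.0041]
orientation: [-3.132, -0.173, 0.005]
contact_force: [-9.9, -1.1, 7.5]
grip_width: 0.0437
```

Request:
play_rows(deltas=[[44, [4, 0, 0], [0, 0, 0]], [44, [6, 0, 0], [0, 0, 0]]])

```text
clock: 29.05
tcp_pos: [0.6069, -0.0376, 0.004]
orientation: [-3.131, -0.172, 0.013]
contact_force: [-10.2, -0.6, 8.0]
grip_width: 0.0441
```

Request:
play_rows(deltas=[[44, [2, 0, 0], [0, 0, 0]], [44, [4, 0, 0], [0, 0, 0]]])

```text
clock: 29.3
tcp_pos: [0.6082, -0.0375, 0.0041]
orientation: [-3.129, -0.171, 0.021]
contact_force: [-10.6, -0.2, 9.6]
grip_width: 0.044
```

```bash
python3 g.py .6155,-.0355,.005,6.6
```

```text
t 29.3 tcp [ 0.6082 -0.0375  0.0041] phi 6.25 tilt [-0.0135  0.0068 -0.9999] F [-10.59  -0.21   9.59] M [-0.061  2.098  0.045] w 0.044 q7 -0.76
.6155,-.0355,.005,6.6 shift mm [ 7.5 -1.2 -1. ] turn [-0.008  0.013 -0.006]
```

Request:
play_rows(deltas=[[44, [4, 0, 0], [0, 0.01, 0]], [44, [7, 0, 0], [0, 0.01, 0]], [44, [7, 0, 0], [0, 0.01, 0]]])

```text
clock: 29.68
tcp_pos: [0.6131, -0.0371, 0.004]
orientation: [-3.128, -0.17, 0.011]
contact_force: [-8.5, -0.4, 6.9]
grip_width: 0.0442
```

Request:
play_rows(deltas=[[44, [4, 0, 0], [0, 0.01, 0]], [44, [5, 0, 0], [0, 0.01, 0]], [44, [5, 0, 0], [0, 0.01, 0]]])

```text
clock: 30.05
tcp_pos: [0.6157, -0.0369, 0.004]
orientation: [-3.127, -0.168, 0.002]
contact_force: [-8.7, -0.1, 6.7]
grip_width: 0.044
```

```bash
python3 g.py .6155,-.0355,.005,6.6
```

```text
t 30.05 tcp [ 0.6157 -0.0369  0.004 ] phi 6.16 tilt [-0.0022  0.0104 -0.9999] F [-8.65 -0.15  6.68] M [-0.116  1.744 -0.016] w 0.044 q7 -0.76
.6155,-.0355,.005,6.6 shift mm [-0.1 -1.5 -1. ] turn [-0.011  0.001 -0.008]
```

Request:
play_rows(deltas=[[44, [4, 0, 0], [0, 0, 0]], [44, [5, 0, 0], [0, 0, 0]], [44, [5, 0, 0], [0, 0, 0]]])

```text
clock: 30.42
tcp_pos: [0.6165, -0.0369, 0.0038]
orientation: [-3.125, -0.166, 0.015]
contact_force: [-13.0, 1.0, 11.4]
grip_width: 0.0439
```

Request:
play_rows(deltas=[[44, [-15, 0, 0], [0, 0, 0]], [44, [-35, 0, 0], [0, 0, 0]], [44, [-40, 0, -30], [0, 0, 0]], [44, [-45, 0, -75], [0, 0, 0]], [44, [-75, 0, -115], [0, 0, 0]], [44, [-110, 0, -120], [0, 0, 0]], [44, [-130, -20, -120], [0, 0, 0]]])

```text
clock: 31.3
tcp_pos: [0.4859, -0.0333, 0.1263]
orientation: [-3.124, -0.161, 0.011]
contact_force: [0.3, 1.9, -0.3]
grip_width: 0.0436
```

```bash
python3 g.py .430,.1045,.12,6.6 .430,.1045,.002,6.6; python3 - <<'E'
from m import *
im,d=r.grab_frame('top')
cv2.imwrite('pics/t5.png',cv2.resize(im[100:280,230:500,::-1],None,fx=2.8,fy=2.8))
O=np.array([.6641,-.0299]);X=np.array([.9933,.1155]);Y=np.array([-.1155,.9933])
for g,b in zip([(.681,-.174),(.662,-.03),(.497,.1137)],(-.145,0,.145)):
    try: o=tubs(im,d,[g])[0]; print(*o,'rel',((o[0]-O)@X).round(4),((o[0]-O)@Y-b).round(4))
    except Exception as e: print('none')
E
```

```text
t 31.3 tcp [ 0.4859 -0.0333  0.1263] phi 5.91 tilt [-0.0077  0.013  -0.9999] F [ 0.33  1.91 -0.28] M [ 0.057 -0.009 -0.011] w 0.0436 q7 -0.86
.430,.1045,.12,6.6 shift mm [ -41.3 -142.7    8.5] turn [-0.014  0.006 -0.012]
.430,.1045,.002,6.6 shift mm [ -40.6 -141.1  126.5] turn [-0.014  0.006 -0.012]
[ 0.6814 -0.1709] [ 0.6815 -0.1709] 171.9 [ 0.6898 -0.1729] 0.0533 0.0884 rel 0.0009 0.0029
[ 0.665  -0.0294] [ 0.6649 -0.0296] 27.2 [ 0.6719 -0.029 ] 0.0515 0.0887 rel 0.001 0.0004
[0.4968 0.1133] [0.4969 0.1136] 161.6 [0.4971 0.1139] 0.0452 0.089 rel -0.1496 0.0166
```

View pics/t5.png

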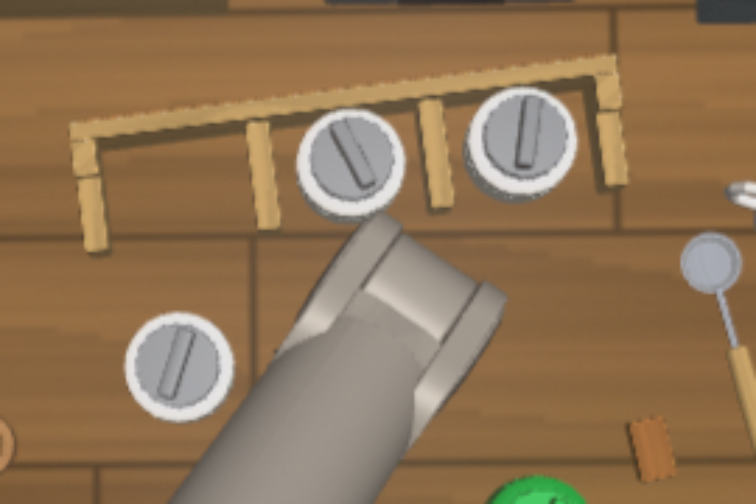

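Middle and right stand home: bar centres (0.665, −0.029) and (0.681, −0.171), within about 1 mm in x and 3 mm in y. The left tub's turn.

Request:
play_rows(deltas=[[44, [-14, -48, 2], [0, 0, 0]], [44, [-28, -95, 4], [-0.007, 0.003, -0.006]], [44, [-40, -141, 8], [-0.014, 0.006, -0.012]], [44, [-41, -142, 40], [-0.014, 0.006, -0.012]], [44, [-41, -142, 80], [-0.014, 0.006, -0.012]], [44, [-41, -141, 115], [-0.014, 0.006, -0.012]], [44, [-41, -141, 125], [-0.014, 0.006, -0.012]], [44, [-41, -141, 125], [-0.014, 0.006, -0.012]]])

```text
clock: 32.35
tcp_pos: [0.4263, 0.1076, 0.0031]
orientation: [-3.134, -0.184, 0.007]
contact_force: [-0.2, -0.3, -0.1]
grip_width: 0.044
```

```bash
python3 g.py .448,.1078,.003,6.6 .560,.106,.003,6.6 .5975,.109,.003,6.6
```

```text
t 32.35 tcp [0.4263 0.1076 0.0031] phi 6.71 tilt [-0.0048  0.0021 -1.    ] F [-0.2  -0.32 -0.06] M [ 0.014 -0.01  -0.001] w 0.044 q7 -0.92
.448,.1078,.003,6.6 shift mm [21.6  2.3 -0. ] turn [-0.003  0.005  0.002]
.560,.106,.003,6.6 shift mm [132.6  17.2  -0.6] turn [-0.003  0.005  0.002]
.5975,.109,.003,6.6 shift mm [170.2  18.6  -0.8] turn [-0.003  0.005  0.002]
```

Request:
play_rows(deltas=[[44, [10, 2, 0], [0, 0.005, 0]], [44, [22, 2, 0], [0, 0.005, 0]], [44, [36, 4, 0], [0, 0.005, 0]], [44, [50, 6, 0], [0, 0.005, 0]], [44, [64, 8, 0], [0, 0.005, 0]], [44, [78, 10, 0], [0, 0.005, 0]], [44, [92, 13, 0], [0, 0.005, 0]], [44, [106, 16, 0], [0, 0.005, 0]]])

```text
clock: 33.35
tcp_pos: [0.5314, 0.1047, 0.0027]
orientation: [-3.131, -0.185, 0.008]
contact_force: [-10.6, -0.2, 9.3]
grip_width: 0.044
```

```bash
python3 g.py .5975,.109,.003,6.6;python3 - <<'E'
from m import *
im,d=r.grab_frame('top')
O=np.array([.6641,-.0299]);X=np.array([.9933,.1155]);Y=np.array([-.1155,.9933])
P=cloud('top',d); p=r.get_obs()['tcp_pos'][:2]; print('tcp rel',(p-O)@X,(p-O)@Y-.145)
w=P[(P[...,2]>.03)&(P[...,2]<.1)]; a=(w[:,:2]-O)@X; b=(w[:,:2]-O)@Y-.145
k=(np.abs(b)<.062)&(a<.04)&(a>-.12); print(k.sum(),[ (v[k].min().round(4),v[k].max().round(4)) for v in(a,b)] if k.any() else '')
E
```

```text
t 33.35 tcp [0.5314 0.1047 0.0027] phi 6.76 tilt [-0.0055  0.0045 -1.    ] F [-10.56  -0.18   9.34] M [0.305 2.12  0.119] w 0.044 q7 -0.94
.5975,.109,.003,6.6 shift mm [66.1  3.5 -0.7] turn [-0.005  0.005  0.003]
tcp rel -0.11323171945919289 0.003337778494235638
14 [(np.float64(-0.1197), np.float64(0.0272)), (np.float64(-0.062), np.float64(-0.0221))]
```

Request:
play_rows(deltas=[[44, [11, 1, 0], [0, 0, 0]], [44, [22, 2, 0], [0, 0, 0]], [44, [33, 3, 0], [0, 0, 0]], [44, [44, 3, 0], [0, 0, 0]], [44, [54, 3, 0], [0, 0, 0]], [44, [60, 3, 0], [0, 0, 0]]])

```text
clock: 34.15
tcp_pos: [0.5942, 0.1084, 0.0029]
orientation: [-3.133, -0.185, 0.004]
contact_force: [-6.2, -0.8, 1.6]
grip_width: 0.0439
```

Request:
play_rows(deltas=[[44, [4, 0, 0], [0, 0.005, 0]], [44, [7, 0, 0], [0, 0.005, 0]], [44, [7, 0, 0], [0, 0.005, 0]]])

```text
clock: 34.52
tcp_pos: [0.5994, 0.1089, 0.0027]
orientation: [-3.132, -0.185, 0.002]
contact_force: [-8.4, -0.8, 3.9]
grip_width: 0.0441
```

Request:
play_rows(deltas=[[44, [4, 0, 0], [0, 0.005, 0]], [44, [5, 0, 0], [0, 0.005, 0]], [44, [5, 0, 0], [0, 0.005, 0]]])

```text
clock: 34.9
tcp_pos: [0.5996, 0.1089, 0.0024]
orientation: [-3.13, -0.184, 0.009]
contact_force: [-17.3, -0.6, 13.0]
grip_width: 0.044
```

```bash
python3 g.py .5985,.109,.003,6.6
```

```text
t 34.9 tcp [0.5996 0.1089 0.0024] phi 6.74 tilt [-0.0059  0.0056 -1.    ] F [-17.32  -0.56  13.04] M [-0.145  3.624  0.148] w 0.044 q7 -0.97
.5985,.109,.003,6.6 shift mm [-1.1 -0.3 -0.6] turn [-0.006  0.005  0.002]
```

It stalled at 17 N, so the left tub is against the board. Retreat and check.

Request:
play_rows(deltas=[[44, [-15, 0, 0], [0, 0, 0]], [44, [-35, 0, 0], [0, 0, 0]], [44, [-40, 0, -30], [0, 0, 0]], [44, [-45, 0, -75], [0, 0, 0]], [44, [-75, 0, -125], [0, 0, 0]], [44, [-120, 30, -150], [0, 0, 0]], [44, [-130, 70, -160], [0, 0, 0]], [44, [-130, 100, -160], [0, 0, 0]]])

```text
clock: 35.9
tcp_pos: [0.4844, -0.0077, 0.164]
orientation: [-3.129, -0.183, 0.002]
contact_force: [-0.0, 0.1, -0.5]
grip_width: 0.044
```

```bash
python3 g.py; python3 - <<'E'
from m import *
im,d=r.grab_frame('top')
cv2.imwrite('pics/t6.png',im[...,::-1])
O=np.array([.6641,-.0299]);X=np.array([.9933,.1155]);Y=np.array([-.1155,.9933])
for g,b in zip([(.681,-.174),(.664,-.03),(.647,.114)],(-.145,0,.145)):
    try: o=tubs(im,d,[g])[0]; print(*o,'rel',((o[0]-O)@X).round(4),((o[0]-O)@Y-b).round(4))
    except Exception as e: print('none')
E
```

```text
t 35.9 tcp [ 0.4844 -0.0077  0.164 ] phi 6.71 tilt [-0.0014  0.0069 -1.    ] F [-0.03  0.06 -0.53] M [ 0.013 -0.027 -0.001] w 0.044 q7 -0.96
[ 0.6816 -0.1708] [ 0.6818 -0.1709] 172.7 [ 0.6901 -0.1728] 0.053 0.0883 rel 0.0011 0.003
[ 0.6648 -0.0291] [ 0.665  -0.0295] 27.1 [ 0.673  -0.0284] 0.0525 0.0885 rel 0.0008 0.0007
[0.6478 0.1163] [0.6476 0.1166] 164.2 [0.6562 0.1148] 0.0527 0.0887 rel 0.0007 0.0021
```

View pics/t6.png

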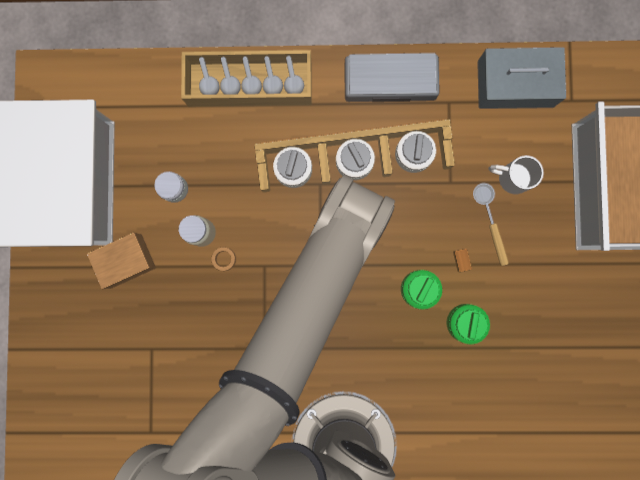

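All three tubs stand in their bays at (292,167), (355,158) and (416,151). Bystanders and green tubs are where they started, and the arm is clear. Handing in.

```bash
python3 -c "
from bench import r
print(r.hand_in())"
```

```text
the job is handed in; nothing more can be done
None
```

I handed the job in at about 36 s of the 72 s allowed. All three tubs are in their bays against the back board, and all three caps are tight. The hand-in reports no verdict, so this rests on my own checks.

- **Caps:** I tugged them left to right.
  - The left cap was tight: the tub's full weight came at 4.4 mm of lift, so I left it as it was.
  - The middle and right caps were loose: no weight at 4.4 mm, full weight at 10 mm. I screwed each about 93° clockwise, and both re-tugs then lifted the tub at once.
- **Shelving:** I pushed each tub home by its wall until it stalled against the board. The last top view puts each within about 1 mm of home and 3 mm of its bay's middle line, all upright. The bystanders and green tubs look unmoved, judged by eye in that view.

**Checks that disagreed:**
- **Finger height:** The real fingertips sit about 30 mm above the reported TCP. My first grasp therefore closed on air above the left bar, touching nothing, and I corrected the height for every later move.
- **Pushing force:** While pushing there was an unexplained upward force of up to 13 N on the tool. On the middle tub, raising the tool 4 mm did not remove it. A close picture of the middle tub showed it upright.

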